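# Make up a urine kit and a faecal test kit in the clinic laboratory

## Robot

A 7-joint arm with a two-finger parallel gripper is mounted at the origin on the work surface. World frame = base frame: x ahead of the robot, y to its left, z up, the work surface at z = 0. Lengths are in m, angles in rad, forces in N, time in s.
With the tool pointing down it reaches from about 0.4 to 0.85 m from the base axis. Payload 10.4 kg.
Tool frame: the origin (TCP) lies between the finger pads; the fingertips stand 11 mm ahead of it and the grasp point (between the pads) lies 8 mm behind it (tip_reach is the distance from the TCP to the fingertips, in m); z points along the fingers, y is the line along which they close (so a half turn about z gives the same grasp; the last joint's range is limited). The gripper opens to 85 mm and grips with 20 to 120 N. Pads are 22 mm wide; open, the fingers measure 114 mm over their backs; the gripper's body (76 mm by 85 mm) begins 54 mm behind the grasp point. The pads swing forward as they close: fully open they stand 13 mm farther back than shut.
Start: joints at [-1.167, 0.332, -0.065, 1.46, 0.022, 1.35, -0.088], TCP at [0.259, 0.569, 0.212] pointing down, gripper open.
Joint ranges: [-2.6, 2.6], [-0.5, 2.12], [-1.47, 1.34], [0.16, 2.42], [-1.27, 4.41], [0.06, 2.06], [-2.6, 2.6]. Speed limits (rad/s): [2.22, 2.22, 2.79, 2.79, 3.14, 3.14, 3.14].

## Interface

Orientations are given as a unit quaternion [x, y, z, w].
In Python, from workcell import * gives the robot as it stands.
- The arm moves only by the shell command python3 -m inch 'ROWS' [OPENING] [FORCE]. ROWS is JSON, a list of rows, each an object with "slide": the shift along the world's x, y, z in m, a list of three; "yaw": the turn about the world's z in rad. A call has 1 to 20 rows; each row is the pose to reach, as a shift and turn from the pose commanded when the call began; what a row does not reach only later rows make up. A row lasts 1/12 s, in which the tool goes at most 41.7 mm and 7.16 degrees, less where a joint would pass 70% of its speed; a pose out of reach is approached as far as the arm can. A call with a gripper value outside its range is refused whole. OPENING is the closure in counts, from 0 (fully open) to 255 (shut), set as the call begins (- or left out, the last holds). The fingers move at their own pace and stop on an object; FORCE is the grip in N (left out, the last holds). Time passes only in rows, so rows that repeat a pose let the fingers close. It gives the time, the measured TCP pose, the force, the opening and the grip force at its end, in the units of the state.
- get_obs(): the state, without advancing time (a new reading comes with each control period).
- camera(name): name is "side" or "top" or "wrist"; returns a dict with "frame" (480x640x3 uint8, red, green, blue), "fx", "fy", "cx", "cy" (pixels), "k1" (the pictures are not rectified: a ray, as slopes to the right and down, at radius r is drawn at 1 + k1 r^2 times it, then the intrinsics apply), "extrinsics" (4x4, takes a point from world to camera coordinates). Camera axes: x right, y down, z forward; pixel columns grow to the right and rows downward; lengths in m; the calibration is good to about 2 mm. A picture is of the moment at which its call begins. There is no depth.
- hand_in(): hands the job in; it is judged then, once.
The state is a dict: "clock": time; "joint_pos": joint angles; "joint_velocities": joint speeds; "tau": joint torques, N m; "position": TCP position; "ee_rot": TCP orientation; "ft_force": force on the tool from outside, world axes, zero at the start; "torque": the same for the moment, N m; "grip_width": opening from 0.0 (shut) to 1.0 (fully open); "grasp_force": force on a finger pad.
Only numpy, scipy, OpenCV 4.12 (cv2) and the standard library are available. Lean on these libraries where they do the work, as an engineer would, in place of code of your own. Each camera call takes 0.05 s, during which the arm holds its last target. There are 200 camera calls.

## Task

Make up the two sampling kits from the stock on the counter. The urine kit goes in the narrow two-compartment tray: the large specimen pot and the tall test-strip canister; the faecal kit goes in the square three-compartment tray: the small specimen pot and the dropper bottle, one in each of its small compartments, and the flat test cassette, face up and lengthways in the long compartment. One thing to a compartment, sitting on the tray's floor, pots, canister and bottle standing upright; leave the slide mailer where it lies.

Things in the scene. Friction and masses are not known exactly. Their poses are not given: they have to be found in the camera images.
- large_pot_center (a point): Large specimen pot: frosted round plastic pot, body 54 mm across the top (50 mm at the foot), white ribbed screw lid 58 mm across and 14 mm high on top, 74 mm high over all. Loose, stands upright on the counter. The point is on its axis, half-way up (37 mm above its foot); z is its axis, up.
- small_pot_center (a point): Small specimen pot: same make as the large one, body 38 mm across the top (35 mm at the foot), white ribbed lid 42 mm across and 12 mm high on top, 60 mm high over all. Loose, upright. The point is on its axis, half-way up (30 mm above its foot); z is its axis, up.
- canister_center (a point): Test-strip canister: tall straight round white tub, 36 mm across (cap 37 mm), 95 mm high, the tallest of the stock, with a paper label and a grey band. Loose, upright. The point is on its axis, half-way up (47.5 mm above its foot); z is its axis, up.
- bottle_center (a point): Dropper bottle: small round white bottle, straight body 30 mm across up to 44 mm, then a shoulder and a narrow conical nozzle cap (17 mm across at its base), 72 mm high over all. Loose, upright. The point is on its axis, half-way up (36 mm above its foot); z is its axis, up.
- cassette_center (a point): Rapid test cassette: flat white plastic bar 100 mm long (x), 30 mm wide (y), 12 mm thick (14 mm at the raised ribbed pad near its +x end), with a dark round sample well near its -x end and a grey window between. Loose, lies flat and face up. The point is at its middle, 7 mm above its underside; z points up out of its face.
- slide_mailer_center (a point): Slide mailer: flat frosted box 84 x 56 mm and 9 mm thick showing two slides side by side; other stock, belongs to neither kit. Loose. The point is at its middle, half-way up (4.5 mm); x is its long axis.
- tray_two: Narrow stainless-steel tray, 86 mm (x) by 169 mm (y), for the urine kit; fixed on the counter. Origin at the centre of its underside, z up. Floor 3 mm thick, walls 3 mm thick with their top 14 mm above the counter. One divider across the middle makes two equal compartments, each 80 mm (x) by 80 mm (y), centred at x = 0, y = +41.5 mm and y = -41.5 mm in its frame.
- tray_three: Square stainless-steel tray, 169 by 169 mm, for the faecal kit; fixed on the counter. Origin at the centre of its underside, z up. Floor 3 mm thick, walls and dividers 3 mm thick with their top 14 mm above the counter. One long compartment, 80 mm (x) by 163 mm (y), centred at x = -41.5 mm, y = 0, runs along its y axis; two small compartments, each 80 by 80 mm, are centred at x = +41.5 mm, y = +41.5 mm and y = -41.5 mm.
Mind the look-alikes: they are no part of the job. What is shaped like the tray_three but orange or red is not meant.

How it is judged:
By the outcome, as a careful person would: the job done as asked, in the order asked, and still so for the second after the job is handed in, with the robot touching nothing.
It also fails if it takes over 112 s, if anything falls off the work surface, if the arm or the gripper's body presses on something with over 40 N, if the wrist force passes 120 N, or if a joint passes its speed limit or range.

## Working session

There is one attempt and no reset: what is moved stays moved. The work goes in short steps, Python scripts to look and compute and a shell command to move; the robot and the scene stay as the last step left them, time stands still between calls to the robot, and variables do not carry over. Pictures are saved under pics/ and viewed, at most 14 in all, crops included, and the job is handed in when it is done.

```bash
mkdir -p pics; ls
cat > h.py <<'E'
from workcell import *
import numpy as np, cv2
def save(n,c=None):
    d=camera(n); return d
def ray(d,u,v):
    K=np.array([[d["fx"],0,d["cx"]],[0,d["fy"],d["cy"]],[0,0,1]],float)
    x,y=(u-d["cx"])/d["fx"],(v-d["cy"])/d["fy"]
    a,b=x,y
    for _ in range(20):
        s=1+d["k1"]*(a*a+b*b); a,b=x/s,y/s
    E=np.array(d["extrinsics"]); R,t=E[:3,:3],E[:3,3]
    o=-R.T@t; r=R.T@np.array([a,b,1.]); return o,r/np.linalg.norm(r)
def onz(d,u,v,z):
    o,r=ray(d,u,v); return o+r*(z-o[2])/r[2]
def tri(d1,p1,d2,p2):
    o1,r1=ray(d1,*p1); o2,r2=ray(d2,*p2)
    s=np.linalg.lstsq(np.c_[r1,-r2],o2-o1,rcond=None)[0]
    a,b=o1+r1*s[0],o2+r2*s[1]; return (a+b)/2,np.linalg.norm(a-b)
def proj(d,P):
    E=np.array(d["extrinsics"]); p=E[:3,:3]@np.array(P)+E[:3,3]; a,b=p[0]/p[2],p[1]/p[2]
    s=1+d["k1"]*(a*a+b*b); return d["fx"]*a*s+d["cx"],d["fy"]*b*s+d["cy"]
E
python3 - <<'E'
from h import *
import pickle
for n in("top","side","wrist"):
    d=camera(n); pickle.dump(d,open(f"{n}0.pkl","wb")); cv2.imwrite(f"pics/{n}0.png",d["frame"][:,:,::-1])
    E=np.array(d["extrinsics"]); print(n,-E[:3,:3].T@E[:3,3],E[2,:3],d["fx"],d["k1"])
o=get_obs(); print(o)
E
```

```text
pics
top [0.26403358 0.09037139 1.47935707] [ 0.13634912 -0.01508496 -0.99054599] 573.4020747919228 -0.16455639867603616
side [ 0.3199901  -0.89755021  0.84458186] [ 0.10707349  0.77185985 -0.62671177] 619.3142900184503 0.03750923292440393
wrist [0.19363614 0.59831717 0.37333451] [ 0.2571843  -0.11987534 -0.9588984 ] 373.02684738205244 -0.022451485556102407
{'clock': 0.15, 'joint_pos': array([-1.16657177,  0.33273004, -0.06469896,  1.46074002,  0.02161396,
        1.34988504, -0.08850098]), 'joint_velocities': array([ 0.00286536, -0.00283108,  0.00111784, -0.00381551, -0.00110677,
        0.00115095,  0.0005181 ]), 'tau': array([-3.60818531e-04, -6.25826168e+01,  4.86081652e-02, -3.91850352e+01,
        1.63346058e-02,  7.58594455e-03, -1.63273529e-05]), 'position': array([0.25862155, 0.56865592, 0.21150062]), 'ee_rot': array([ 2.11787244e-01,  9.77315649e-01, -5.26662981e-04, -8.40328498e-05]), 'ft_force': array([ 0.30311278, -0.67206662, -0.17122005]), 'torque': array([-0.0211549 , -0.03414689, -0.04379267]), 'grasp_force': 0.0, 'grip_width': 0.9978720838499957}
```

View pics/top0.png

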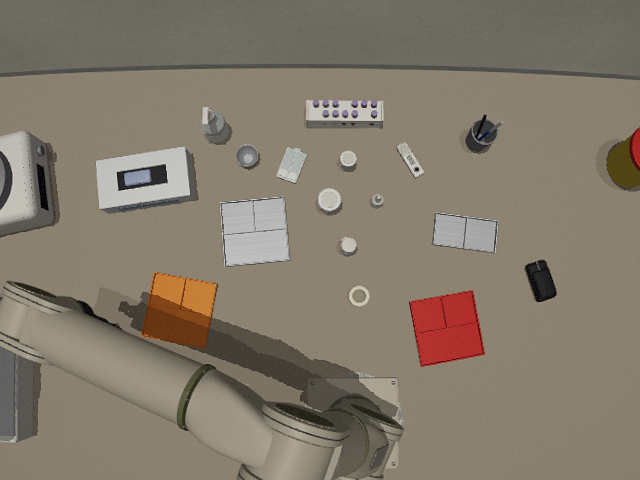

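View pics/side0.png

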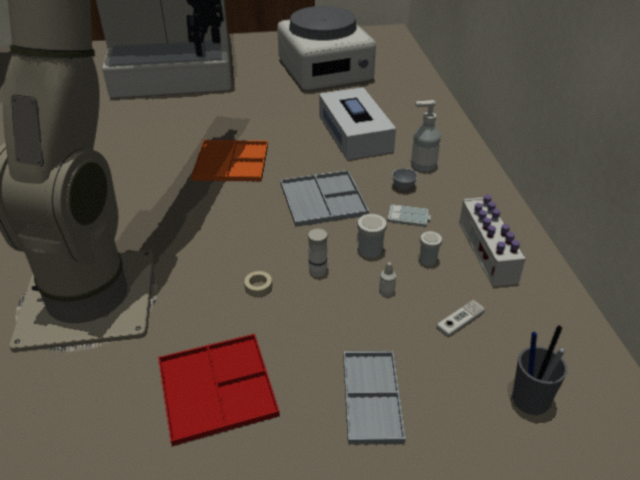

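The two grey steel trays are distinct: tray_three is at top (255,231), tray_two at (465,233), and the orange (180,310) and red (447,328) trays are look-alikes. The stock in the top view is: large pot (329,200), small pot (348,159), canister (348,246), bottle (377,200), cassette (410,160), mailer (292,165). The cup at (247,156) and the tape ring at (359,296) are clutter.

Run:
```python
from h import *
import pickle
for n,(a,b,c,e) in dict(top=(200,130,520,280),side=(270,160,500,450)).items():
    d=pickle.load(open(n+"0.pkl","rb")); f=d["frame"]
    hsv=cv2.cvtColor(f,cv2.COLOR_RGB2HSV); lab=cv2.cvtColor(f,cv2.COLOR_RGB2LAB)
    bg=np.median(lab[b:e,a:c].reshape(-1,3),axis=0); print(n,bg)
    diff=lab.astype(float)-bg
    m=((diff[...,2]<-4)|(diff[...,0]>35)).astype(np.uint8)*255
    m=cv2.morphologyEx(m,cv2.MORPH_OPEN,np.ones((2,2)))
    cs,_=cv2.findContours(m,cv2.RETR_EXTERNAL,cv2.CHAIN_APPROX_NONE)
    for k in cs:
        x,y,w,h=cv2.boundingRect(k)
        if cv2.contourArea(k)>60 and a<x<c and b<y<e: print((x,y,w,h),cv2.contourArea(k),[np.round(q,1).tolist() if not np.isscalar(q) else round(q,1) for q in cv2.minAreaRect(k)])
    s=2.5 if n=="top" else 2
    vis=f.copy(); cv2.drawContours(vis,cs,-1,(0,255,0),1) if 0 else None
    cv2.imwrite(f"pics/{n}crop.png",cv2.resize(vis[b:e,a:c],None,fx=s,fy=s,interpolation=cv2.INTER_CUBIC)[:,:,::-1])
```

```text
top [141. 129. 139.]
(341, 238, 16, 19) 205.0 [[348.7, 247.5], [14.9, 18.0], 11.3]
(433, 213, 67, 41) 2028.0 [[466.0, 233.1], [64.5, 33.4], 7.1]
(221, 197, 70, 71) 4129.0 [[254.8, 232.0], [65.2, 66.1], 84.5]
(372, 195, 13, 14) 120.5 [[378.0, 201.5], [13.0, 12.0], 90.0]
(319, 189, 23, 27) 439.0 [[330.0, 202.0], [26.0, 22.0], 90.0]
(341, 152, 17, 20) 236.5 [[349.0, 161.5], [19.0, 16.0], 90.0]
(277, 148, 31, 36) 655.5 [[292.4, 164.8], [21.5, 34.3], 21.4]
(236, 145, 24, 24) 395.5 [[247.8, 156.8], [23.3, 22.6], 45.0]
(397, 143, 28, 36) 391.0 [[410.7, 160.7], [37.3, 11.9], 58.4]
side [108. 128. 137.]
(344, 352, 63, 94) 4946.0 [[374.9, 398.0], [94.8, 58.2], 87.1]
(438, 302, 47, 35) 637.5 [[461.0, 319.2], [16.9, 49.1], 56.3]
(381, 267, 15, 31) 322.0 [[388.0, 282.0], [30.0, 14.0], 90.0]
(310, 240, 18, 39) 574.0 [[318.5, 259.0], [38.0, 17.0], 90.0]
(421, 232, 22, 36) 568.0 [[431.3, 249.6], [20.2, 35.3], 3.6]
(310, 230, 17, 11) 127.0 [[318.0, 235.0], [10.0, 16.0], 90.0]
(389, 206, 42, 22) 651.5 [[409.8, 216.1], [41.3, 18.0], 7.4]
(461, 195, 65, 93) 3492.5 [[494.3, 241.1], [98.9, 44.8], 62.6]
(281, 171, 106, 88) 4454.0 [[337.7, 205.8], [123.7, 71.8], 24.9]
```

View pics/topcrop.png

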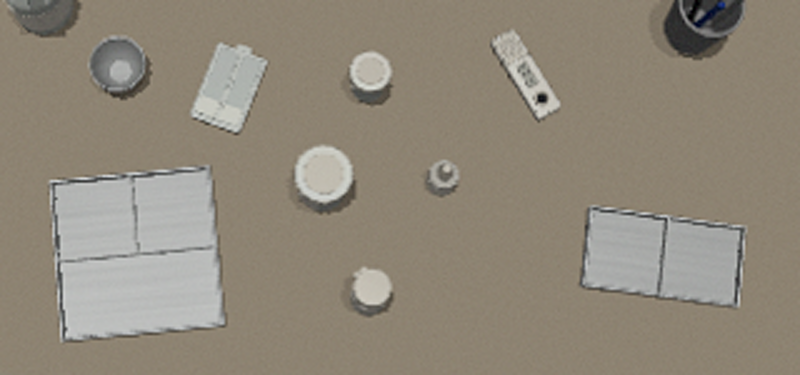

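View pics/sidecrop.png

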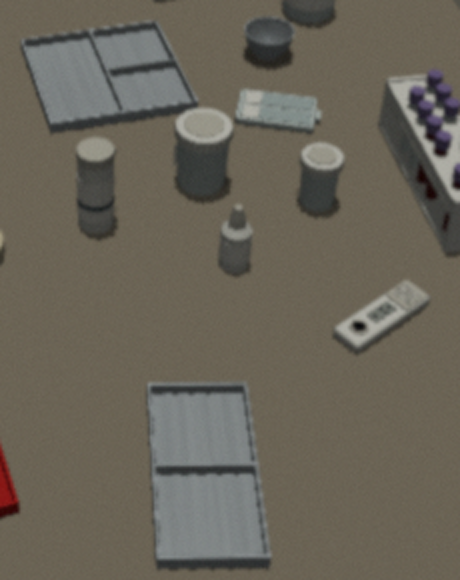

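The crops confirm both grey trays. tray_three's long compartment lies on the robot's side, and tray_two's divider splits it left/right in the top view. All five items show clearly, and the cassette's dark well is at top crop (541,98). Now I'll triangulate.

```bash
cat > m.py <<'E'
from h import *
import pickle
t,s=[pickle.load(open(n+"0.pkl","rb")) for n in("top","side")]
T=lambda u,v:(u/2.5+200-.3,v/2.5+130-.3); S=lambda u,v:(u/2+270-.25,v/2+160-.25)
for n,a,b in [("large lid",(324,175),(204,125)),("small lid",(371,72),(322,156)),("canister top",(372,286),(96,149)),("bottle tip",(447,168),(237,206)),
 ("cassette well",(541,98),(359,326)),("cassette c",(525,75),(382,313)),("mailer c",(230,88),(277,109)),
 ("two far-left",(590,207),(246,384)),("two far-right",(746,227),(268,560)),("two near-right",(739,306),(158,563)),("two near-left",(583,288),(148,384)),
 ("three far-left",(50,181),(156,22)),("three far-right",(210,167),(197,100)),("three near-right",(226,325),(54,127)),("three near-left",(63,341),(22,40))]:
    P,e=tri(t,T(*a),s,S(*b)); print(n,P.round(4),round(e,4))
def cz(px,z): return np.array([onz(t,*p,z)[:2] for p in px])
for n,q in [("two",[(590,207),(746,227),(739,306),(583,288)]),("three",[(50,181),(210,167),(226,325),(63,341)])]:
    c=cz([T(*p) for p in q],.014); r=cv2.minAreaRect(c.astype(np.float32)*1000)
    print(n,c.mean(0).round(4),r,np.degrees(np.arctan2(*(c[0]-c[1]+c[3]-c[2])[::-1])))
c=cz([T(*p) for p in [(491,40),(515,30),(560,104),(541,119)]],.011);print("cass",c.mean(0),np.degrees(np.arctan2(*(c[0]+c[1]-c[2]-c[3])[::-1])),np.linalg.norm(c[0]-c[3]))
for n,p,z in [("large",(324,175),.074),("small",(371,72),.06),("can",(372,286),.095),("bot",(447,168),.072)]: print(n,onz(t,*T(*p),z).round(4))
for n,p,z in [("large",(204,125),.074),("small",(322,156),.06),("can",(96,149),.095),("bot",(237,206),.072)]: print(n,onz(s,*S(*p),z).round(4))
E
python3 m.py
```

```text
large lid [0.562  0.0606 0.0708] 0.0027
small lid [0.6726 0.0119 0.0568] 0.0015
canister top [0.4463 0.0142 0.0911] 0.0009
bottle tip [ 0.5685 -0.0632  0.0706] 0.0
cassette well [ 0.659  -0.1715  0.0098] 0.0011
cassette c [ 0.6857 -0.1557  0.0059] 0.0021
mailer c [0.6695 0.1588 0.0047] 0.0018
two far-left [ 0.5424 -0.221   0.0081] 0.0024
two far-right [ 0.5202 -0.3889  0.0088] 0.0007
two near-right [ 0.437  -0.3785  0.0067] 0.0013
two near-left [ 0.4572 -0.2108  0.0102] 0.0048
three far-left [0.5675 0.3471 0.0073] 0.0005
three far-right [0.5824 0.1785 0.0121] 0.0022
three near-right [0.4185 0.1606 0.0065] 0.0049
three near-left [0.4003 0.3287 0.0097] 0.0035
two [ 0.4874 -0.2982] ((487.0381164550781, -298.2801818847656), (168.92840576171875, 86.22701263427734), 83.09408569335938) 83.32253009691723
three [0.49   0.2532] ((490.5479736328125, 253.07339477539062), (168.6409149169922, 169.4762420654297), 5.810232639312744) 95.46259012158126
cass [ 0.6853337  -0.15657314] 30.204786024466753 0.10058042172525032
large [0.56   0.0607 0.074 ]
small [0.6709 0.0122 0.06  ]
can [0.4454 0.0144 0.095 ]
bot [ 0.5682 -0.063   0.072 ]
large [0.5624 0.0568 0.074 ]
small [0.672  0.0084 0.06  ]
can [0.4461 0.0095 0.095 ]
bot [ 0.568  -0.0647  0.072 ]
```

The heights and sizes agree with the text to within 3–4 mm (tray_two 169×86, tray_three 169×169, cassette 100 mm). I'll move above the large pot and check from near with the wrist camera.

```bash
python3 -m inch '[{"slide":[0.302,-0.509,0.03],"yaw":-1.26},{"slide":[0.302,-0.509,0.03],"yaw":-1.26},{"slide":[0.302,-0.509,0.03],"yaw":-1.26},{"slide":[0.302,-0.509,0.03],"yaw":-1.26},{"slide":[0.302,-0.509,0.03],"yaw":-1.26},{"slide":[0.302,-0.509,0.03],"yaw":-1.26},{"slide":[0.302,-0.509,0.03],"yaw":-1.26},{"slide":[0.302,-0.509,0.03],"yaw":-1.26},{"slide":[0.302,-0.509,0.03],"yaw":-1.26},{"slide":[0.302,-0.509,0.03],"yaw":-1.26},{"slide":[0.302,-0.509,0.03],"yaw":-1.26},{"slide":[0.302,-0.509,0.03],"yaw":-1.26},{"slide":[0.302,-0.509,0.03],"yaw":-1.26},{"slide":[0.302,-0.509,0.03],"yaw":-1.26},{"slide":[0.302,-0.509,0.03],"yaw":-1.26},{"slide":[0.302,-0.509,0.03],"yaw":-1.26},{"slide":[0.302,-0.509,0.03],"yaw":-1.26},{"slide":[0.302,-0.509,0.03],"yaw":-1.26},{"slide":[0.302,-0.509,0.03],"yaw":-1.26}]' 0 50
python3 - <<'E'
from h import *
import pickle
d=camera("wrist"); pickle.dump(d,open("w1.pkl","wb")); f=d["frame"].copy()
for n,P in dict(L=(.561,.060,.074),S=(.672,.011,.06),C=(.446,.0135,.095),B=(.568,-.0635,.072)).items():
    u,v=proj(d,P); print(n,u,v); cv2.drawMarker(f,(int(u),int(v)),(255,0,0),0,12,1)
cv2.imwrite("pics/w1.png",f[:,:,::-1])
E
```

```text
clock: 1.73
position: [0.5602, 0.0616, 0.242]
ee_rot: [0.746, 0.666, -0.0, -0.0]
ft_force: [0.1, 0.6, -0.2]
grip_width: 1.002
grasp_force: 0.0
L 317.76085612150746 211.75317959040996
S 437.2561232314135 245.0977680166623
C 196.35861790606486 281.50647844888294
B 338.63793590524034 330.259680810912
```

View pics/w1.png

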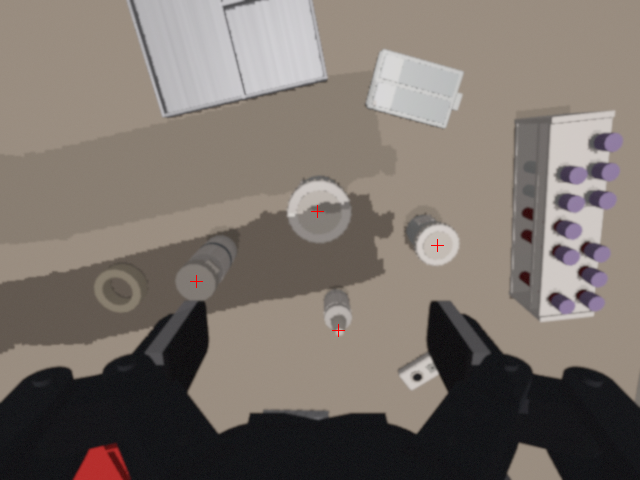

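The wrist view confirms the estimates. The large lid is at (320,211), the small lid at (438,245), the canister top at (196,282), and the bottle tip at (338,325), all within about 2 mm. I'll descend on the large pot and grasp its lid.

```bash
python3 -m inch '[{"slide":[0.002,0,-0.06],"yaw":0},{"slide":[0.002,0,-0.186],"yaw":0},{"slide":[0.002,0,-0.186],"yaw":0},{"slide":[0.002,0,-0.186],"yaw":0},{"slide":[0.002,0,-0.186],"yaw":0},{"slide":[0.002,0,-0.186],"yaw":0},{"slide":[0.002,0,-0.186],"yaw":0}]' && python3 -m inch '[{"slide":[0,0,0],"yaw":0},{"slide":[0,0,0],"yaw":0},{"slide":[0,0,0],"yaw":0},{"slide":[0,0,0],"yaw":0},{"slide":[0,0,0],"yaw":0},{"slide":[0,0,0],"yaw":0},{"slide":[0,0,0],"yaw":0},{"slide":[0,0,0.03],"yaw":0},{"slide":[0,0,0.07],"yaw":0},{"slide":[0,0,0.1],"yaw":0},{"slide":[0,0,0.1],"yaw":0}]' 255 50
```

```text
clock: 2.37
position: [0.5622, 0.0606, 0.0561]
ee_rot: [0.747, 0.665, -0.001, -0.0]
ft_force: [-0.0, 1.0, 0.1]
grip_width: 0.999
grasp_force: 0.0
clock: 3.28
position: [0.5659, 0.0601, 0.1626]
ee_rot: [0.747, 0.665, 0.004, 0.002]
ft_force: [0.7, -0.4, -0.2]
grip_width: -0.002
grasp_force: 0.0
```

The gripper shut on nothing, so I'll look.

Run:
```python
from h import *
import pickle
d=camera("wrist"); e=camera("side"); t=camera("top"); pickle.dump((d,e,t),open("f2.pkl","wb"))
a=d["frame"]; b=cv2.resize(e["frame"][150:390,270:510],(480,480)); 
v=np.hstack([a,b]); cv2.imwrite("pics/f2.png",cv2.resize(v,(800,343))[:,:,::-1]); print(get_obs()["position"])
```

```text
[0.56253215 0.06004728 0.15594905]
```

View pics/f2.png

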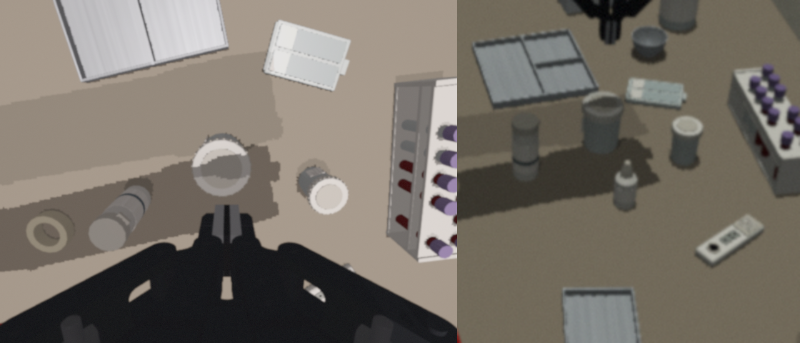

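Run:
```python
from h import *
import pickle
d,e,t=pickle.load(open("f2.pkl","rb"))
q=221/.7143,165/.7143
p=270+(603-457)*240/343, 150+100*240/343
print(tri(d,q,e,p), onz(d,*q,.074), onz(e,*p,.074))
for P in [(.5625,.06,.145),(.5625,.06,.156),(.5625,.06,.074)]: print(np.array(proj(d,P))*.7143)
f=t["frame"][170:230,300:360]; cv2.imwrite("pics/t2.png",cv2.resize(np.hstack([f,pickle.load(open("top0.pkl","rb"))["frame"][170:230,300:360]]),None,fx=6,fy=6)[:,:,::-1])
```

```text
(array([0.56336635, 0.0632321 , 0.07479763]), np.float64(0.0023777730697185084)) [0.56217516 0.06329925 0.074     ] [0.5647829  0.06397872 0.074     ]
[220.84040622 195.20566657]
[220.64078162 201.19538106]
[221.74216144 168.1900592 ]
```

Run:
```python
import workcell; print([n for n in dir(workcell) if n[0]!='_']); print(getattr(workcell,"tip_reach",None))
from h import *
import pickle
d,e,t=pickle.load(open("f2.pkl","rb"))
for P in [(.5625,.06,.145),(.5625,.06,.156)]: print(proj(d,P),proj(e,P))
u,v=map(int,proj(e,(.5625,.06,.15))); print(u-25,v-25)
a=cv2.resize(d["frame"][250:350,270:370],(400,400),interpolation=2); b=cv2.resize(e["frame"][v-30:v+20,u-25:u+25],(400,400),interpolation=2)
cv2.imwrite("pics/f3.png",np.clip(np.hstack([a,b])*2.0,0,255)[:,:,::-1])
```

```text
['MotionError', 'camera', 'get_obs', 'hand_in', 'tip_reach']
0.011
(np.float64(309.17038530063525), np.float64(273.28246755183346)) (np.float64(373.30282048132324), np.float64(192.50845968884084))
(np.float64(308.8909164499106), np.float64(281.6679001301047)) (np.float64(373.601802530854), np.float64(187.85880696813658))
348 165[ WARN:0@0.075] global loadsave.cpp:1063 imwrite_ Unsupported depth image for selected encoder is fallbacked to CV_8U.
```

View pics/f3.png

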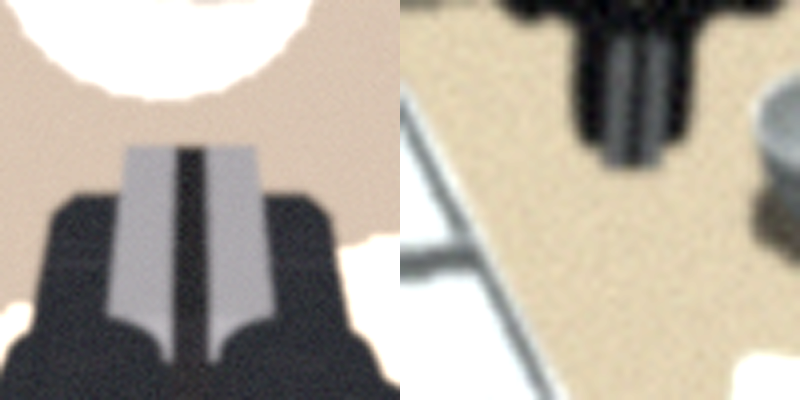

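Run:
```python
from h import *
import pickle
d,e,t=pickle.load(open("f2.pkl","rb"))
print(tri(d,(317.7,286.7),e,(377,180.9)), d["extrinsics"], get_obs())
```

```text
(array([0.56798895, 0.06268676, 0.16984741]), np.float64(0.0019457596908963384)) [[ 0.99313986 -0.11664525  0.00819224 -0.55697673]
 [-0.11422061 -0.95272147  0.28155897  0.09887063]
 [-0.02503759 -0.28056316 -0.95950895  0.36277932]
 [ 0.          0.          0.          1.        ]] {'clock': 3.4333, 'joint_pos': array([-0.57569517,  0.24865253,  0.45442081,  1.71894773, -0.11639071,
        1.2006107 , -0.20708305]), 'joint_velocities': array([-0.0007241 ,  0.01987201, -0.00512359,  0.02127707, -0.00097054,
       -0.00249144,  0.00101414]), 'tau': array([ 1.41731850e-01, -5.15937030e+01,  5.28085783e+00, -3.87812912e+01,
        5.99659653e-02,  3.50351294e-02, -1.66198699e-02]), 'position': array([0.56253215, 0.06004728, 0.15594905]), 'ee_rot': array([ 7.46866715e-01,  6.64973756e-01,  7.92050771e-05, -9.14361085e-05]), 'ft_force': array([0.24189515, 0.08778949, 0.52858512]), 'torque': array([-0.05620967,  0.02094098,  0.06868613]), 'grasp_force': 0.0, 'grip_width': -0.0021949219020709777}
```

Run:
```python
from h import *
import pickle
d=camera("wrist"); e=camera("side"); o=get_obs()
print(o["position"],o["grip_width"])
print(d["frame"][280:294,312].sum(1), d["frame"][280:294,324].sum(1))
g=e["frame"].sum(2).astype(int); print(g[170:200,368:384:2])
for z in (.145,.16): print(proj(e,(.5625,.06,z)))
np.set_printoptions(suppress=True,precision=4)
# tip via wrist camera geometry in tool frame: range from TCP
```

```text
[0.56189853 0.05993655 0.15487235] -0.002457640105913771
[299 301 298 296 298 292 272 258 246 245 249 244 239 238] [302 298 295 299 296 289 278 263 259 257 258 260 260 262]
[[162  42  81 136  65 131  60  67]
 [148  19  71 132  76 135  77  82]
 [153  33  79 131  67 129  67  95]
 [153  19  80 131  73 125  59  99]
 [148  22  78 127  54 139  66  94]
 [158  40  77 127  71 135  54 110]
 [180  30  99 123  71 140  49 121]
 [190  31  95 132  59 130  50 128]
 [207  45 102 135  65 131  48 169]
 [253  82 108 123  75 134 109 222]
 [271 181 142 126  77 157 221 282]
 [303 252 173 127  74 162 278 298]
 [302 296 204 155 130 188 301 311]
 [310 303 248 234 233 250 304 314]
 [308 304 288 293 284 304 310 305]
 [306 309 308 304 308 311 312 314]
 [310 313 309 313 305 306 308 302]
 [306 313 311 310 310 310 309 310]
 [309 317 310 304 310 316 310 312]
 [310 304 309 302 312 314 311 310]
 [311 308 312 311 311 307 301 311]
 [306 310 315 304 313 306 312 314]
 [310 302 315 307 310 307 308 308]
 [309 304 308 311 312 304 303 305]
 [317 308 311 308 311 307 310 308]
 [310 310 304 306 308 304 307 306]
 [308 311 304 306 309 303 313 319]
 [310 313 304 307 311 308 309 308]
 [311 317 312 309 307 311 309 313]
 [309 308 305 302 311 312 308 310]]
(np.float64(373.30282048132324), np.float64(192.50845968884084))
(np.float64(373.71144446951496), np.float64(186.15457844706987))
```

Run:
```python
from h import *
d=camera("wrist"); e=camera("side"); o=get_obs()
P,r=tri(d,(317.8,286.5),e,(376.3,183)); print(P,r,o["position"],P-o["position"])
for z in (.145,.155,.165): print(onz(d,317.8,286.5,z),onz(e,376.3,183,z))
```

```text
[0.56561322 0.06343301 0.16471254] 0.004791253144949576 [0.56201293 0.05986059 0.15490672] [0.00360029 0.00357241 0.00980583]
[0.56225477 0.05528072 0.145     ] [0.57517893 0.09091685 0.145     ]
[0.56277695 0.05970725 0.155     ] [0.5715312  0.07678745 0.155     ]
[0.56329914 0.06413378 0.165     ] [0.56788347 0.06265805 0.165     ]
```

The fingertips triangulate to about 10 mm above the reported TCP, not 11 mm below it, so they closed over the lid. The pot is untouched. I'll go about 24 mm lower, which is safe under either reading.

```bash
python3 -m inch '[{"slide":[0,0.002,0],"yaw":0},{"slide":[0,0.002,0],"yaw":0},{"slide":[0,0.002,0],"yaw":0},{"slide":[0,0.002,0],"yaw":0},{"slide":[0,0.002,0],"yaw":0},{"slide":[0,0.002,0],"yaw":0},{"slide":[0,0.002,0],"yaw":0},{"slide":[0,0.002,-0.04],"yaw":0},{"slide":[0,0.002,-0.08],"yaw":0},{"slide":[0,0.002,-0.11],"yaw":0},{"slide":[0,0.002,-0.124],"yaw":0},{"slide":[0,0.002,-0.124],"yaw":0}]' 0 50 && python3 -m inch '[{"slide":[0,0,0],"yaw":0},{"slide":[0,0,0],"yaw":0},{"slide":[0,0,0],"yaw":0},{"slide":[0,0,0],"yaw":0},{"slide":[0,0,0],"yaw":0},{"slide":[0,0,0],"yaw":0},{"slide":[0,0,0],"yaw":0}]' 255 50
```

```text
clock: 4.63
position: [0.5602, 0.0615, 0.0286]
ee_rot: [0.747, 0.665, -0.003, -0.001]
ft_force: [-0.6, -0.6, -0.8]
grip_width: 1.0
grasp_force: 0.0
clock: 5.22
position: [0.564, 0.0623, 0.0343]
ee_rot: [0.747, 0.665, 0.002, 0.001]
ft_force: [-2.4, -1.1, 6.6]
grip_width: 0.663
grasp_force: 52.2
```

```bash
python3 -m inch '[{"slide":[0,0,0.03],"yaw":0},{"slide":[0,0,0.07],"yaw":0},{"slide":[0,0,0.11],"yaw":0},{"slide":[-0.006,-0.03,0.13],"yaw":0},{"slide":[-0.014,-0.07,0.13],"yaw":0},{"slide":[-0.022,-0.11,0.13],"yaw":0},{"slide":[-0.030,-0.15,0.13],"yaw":0},{"slide":[-0.038,-0.19,0.13],"yaw":0},{"slide":[-0.046,-0.23,0.13],"yaw":0},{"slide":[-0.054,-0.27,0.13],"yaw":0},{"slide":[-0.062,-0.31,0.13],"yaw":0},{"slide":[-0.070,-0.35,0.13],"yaw":0},{"slide":[-0.077,-0.385,0.13],"yaw":0},{"slide":[-0.08,-0.401,0.13],"yaw":0},{"slide":[-0.08,-0.401,0.13],"yaw":0},{"slide":[-0.08,-0.401,0.09],"yaw":0},{"slide":[-0.08,-0.401,0.05],"yaw":0},{"slide":[-0.08,-0.401,0.04],"yaw":0},{"slide":[-0.08,-0.401,0.03],"yaw":0},{"slide":[-0.08,-0.401,0.03],"yaw":0}]'
python3 - <<'E'
from h import *
e=camera("side"); t=camera("top")
a=cv2.resize(e["frame"][310:460,320:470],(400,400),interpolation=2); b=cv2.resize(t["frame"][180:270,420:510],(400,400),interpolation=2)
cv2.imwrite("pics/p1.png",np.clip(np.hstack([a,b])*1.5,0,255).astype(np.uint8)[:,:,::-1])
print(get_obs()["position"],get_obs()["grasp_force"])
E
```

```text
clock: 6.88
position: [0.4828, -0.3385, 0.062]
ee_rot: [0.747, 0.665, -0.0, -0.0]
ft_force: [-0.5, -0.7, -1.1]
grip_width: 0.655
grasp_force: 53.4
[ 0.48378308 -0.33952514  0.06404947] 53.402899503707886
```

View pics/p1.png

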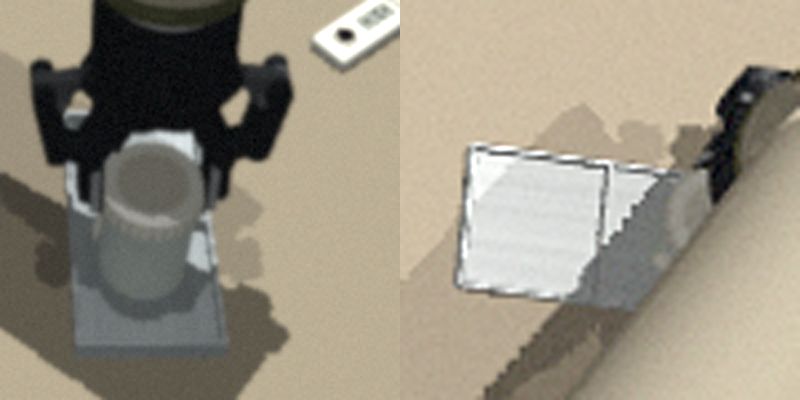

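The pot is held upright over the outer compartment of tray_two, between its walls. I'll lower it gently and release.

```bash
python3 -m inch '[{"slide":[0,0,-0.010],"yaw":0},{"slide":[0,0,-0.02],"yaw":0},{"slide":[0,0,-0.026],"yaw":0},{"slide":[0,0,-0.026],"yaw":0},{"slide":[0,0,-0.026],"yaw":0}]'; python3 -m inch '[{"slide":[0,0,0],"yaw":0},{"slide":[0,0,0],"yaw":0},{"slide":[0,0,0],"yaw":0},{"slide":[0,0,0],"yaw":0},{"slide":[0,0,0],"yaw":0},{"slide":[0,0,0],"yaw":0}]' 0
```

```text
clock: 7.4
position: [0.4825, -0.3394, 0.0364]
ee_rot: [0.747, 0.665, 0.0, 0.0]
ft_force: [-1.9, -0.0, 5.6]
grip_width: 0.663
grasp_force: 55.2
clock: 7.9
position: [0.4827, -0.339, 0.036]
ee_rot: [0.747, 0.665, 0.0, -0.0]
ft_force: [0.3, -0.0, 0.4]
grip_width: 1.0
grasp_force: 0.0
```

```bash
python3 -m inch '[{"slide":[0,0,0.04],"yaw":0},{"slide":[0,0,0.08],"yaw":0},{"slide":[0,0,0.12],"yaw":0},{"slide":[-0.0366,0.352,0.13],"yaw":0},{"slide":[-0.0366,0.352,0.13],"yaw":0},{"slide":[-0.0366,0.352,0.13],"yaw":0},{"slide":[-0.0366,0.352,0.13],"yaw":0},{"slide":[-0.0366,0.352,0.13],"yaw":0},{"slide":[-0.0366,0.352,0.13],"yaw":0},{"slide":[-0.0366,0.352,0.13],"yaw":0},{"slide":[-0.0366,0.352,0.13],"yaw":0},{"slide":[-0.0366,0.352,0.13],"yaw":0},{"slide":[-0.0366,0.352,0.13],"yaw":0},{"slide":[-0.0366,0.352,0.13],"yaw":0}]' && python3 -m inch '[{"slide":[0,0,-0.04],"yaw":0},{"slide":[0,0,-0.08],"yaw":0},{"slide":[0,0,-0.11],"yaw":0},{"slide":[0,0,-0.12],"yaw":0},{"slide":[0,0,-0.12],"yaw":0},{"slide":[0,0,-0.12],"yaw":0}]' && python3 -m inch '[{"slide":[0,0,0],"yaw":0},{"slide":[0,0,0],"yaw":0},{"slide":[0,0,0],"yaw":0},{"slide":[0,0,0],"yaw":0},{"slide":[0,0,0],"yaw":0},{"slide":[0,0,0],"yaw":0},{"slide":[0,0,0],"yaw":0},{"slide":[0,0,0],"yaw":0},{"slide":[0,0,0],"yaw":0}]' 255 50
```

```text
clock: 9.07
position: [0.446, 0.0139, 0.1663]
ee_rot: [0.746, 0.666, 0.0, 0.0]
ft_force: [0.3, -0.6, 0.4]
grip_width: 0.999
grasp_force: 0.0
clock: 9.57
position: [0.4467, 0.0122, 0.047]
ee_rot: [0.747, 0.664, -0.0, 0.0]
ft_force: [-0.5, -0.6, 0.7]
grip_width: 1.002
grasp_force: 0.0
clock: 10.32
position: [0.4466, 0.0132, 0.0471]
ee_rot: [0.747, 0.665, 0.001, 0.0]
ft_force: [-2.9, 0.8, 8.6]
grip_width: 0.415
grasp_force: 48.9
```

```bash
python3 -m inch '[{"slide":[0,0,0.03],"yaw":0},{"slide":[0,0,0.07],"yaw":0},{"slide":[0,0,0.1],"yaw":0},{"slide":[0.0063,-0.037,0.1],"yaw":0},{"slide":[0.0129,-0.075,0.1],"yaw":0},{"slide":[0.0195,-0.114,0.1],"yaw":0},{"slide":[0.0262,-0.153,0.1],"yaw":0},{"slide":[0.0329,-0.192,0.1],"yaw":0},{"slide":[0.0395,-0.23,0.1],"yaw":0},{"slide":[0.0463,-0.26,0.1],"yaw":0},{"slide":[0.0463,-0.27,0.1],"yaw":0},{"slide":[0.0463,-0.27,0.1],"yaw":0},{"slide":[0.0463,-0.27,0.06],"yaw":0},{"slide":[0.0463,-0.27,0.03],"yaw":0},{"slide":[0.0463,-0.27,0.015],"yaw":0},{"slide":[0.0463,-0.27,0.008],"yaw":0},{"slide":[0.0463,-0.27,0.004],"yaw":0},{"slide":[0.0463,-0.27,0.003],"yaw":0},{"slide":[0.0463,-0.27,0.003],"yaw":0}]' && python3 -m inch '[{"slide":[0,0,0],"yaw":0},{"slide":[0,0,0],"yaw":0},{"slide":[0,0,0],"yaw":0},{"slide":[0,0,0],"yaw":0},{"slide":[0,0,0],"yaw":0},{"slide":[0,0,0],"yaw":0},{"slide":[0,0,0.04],"yaw":0},{"slide":[0,0,0.08],"yaw":0},{"slide":[0,0,0.12],"yaw":0},{"slide":[0,0,0.12],"yaw":0}]' 0
```

```text
clock: 11.9
position: [0.4932, -0.2564, 0.0504]
ee_rot: [0.747, 0.665, 0.001, 0.0]
ft_force: [0.5, 0.4, -0.8]
grip_width: 0.415
grasp_force: 50.1
clock: 12.73
position: [0.4954, -0.2592, 0.1766]
ee_rot: [0.747, 0.665, 0.003, 0.004]
ft_force: [0.6, -0.1, 0.5]
grip_width: 0.996
grasp_force: 0.0
```

```bash
python3 -m inch '[{"slide":[0.179,0.269,0],"yaw":0.21},{"slide":[0.179,0.269,0],"yaw":0.21},{"slide":[0.179,0.269,0],"yaw":0.21},{"slide":[0.179,0.269,0],"yaw":0.21},{"slide":[0.179,0.269,0],"yaw":0.21},{"slide":[0.179,0.269,0],"yaw":0.21},{"slide":[0.179,0.269,0],"yaw":0.21},{"slide":[0.179,0.269,0],"yaw":0.21},{"slide":[0.179,0.269,0],"yaw":0.21},{"slide":[0.179,0.269,0],"yaw":0.21},{"slide":[0.179,0.269,-0.04],"yaw":0.21},{"slide":[0.179,0.269,-0.08],"yaw":0.21},{"slide":[0.179,0.269,-0.12],"yaw":0.21},{"slide":[0.179,0.269,-0.14],"yaw":0.21},{"slide":[0.179,0.269,-0.147],"yaw":0.21},{"slide":[0.179,0.269,-0.147],"yaw":0.21},{"slide":[0.179,0.269,-0.147],"yaw":0.21}]' && python3 -m inch '[{"slide":[0,0,0],"yaw":0},{"slide":[0,0,0],"yaw":0},{"slide":[0,0,0],"yaw":0},{"slide":[0,0,0],"yaw":0},{"slide":[0,0,0],"yaw":0},{"slide":[0,0,0],"yaw":0},{"slide":[0,0,0],"yaw":0},{"slide":[0,0,0],"yaw":0},{"slide":[0,0,0],"yaw":0}]' 255 50
```

```text
clock: 14.15
position: [0.6722, 0.011, 0.0237]
ee_rot: [0.674, 0.739, 0.0, 0.001]
ft_force: [0.6, -0.1, 0.6]
grip_width: 0.996
grasp_force: 0.0
clock: 14.9
position: [0.6722, 0.012, 0.0237]
ee_rot: [0.673, 0.74, 0.001, 0.001]
ft_force: [-1.2, 0.1, 7.4]
grip_width: 0.469
grasp_force: 49.6
```

```bash
python3 -m inch '[{"slide":[0,0,0.03],"yaw":0},{"slide":[0,0,0.07],"yaw":0},{"slide":[0,0,0.1],"yaw":0},{"slide":[-0.018,0.036,0.1],"yaw":0},{"slide":[-0.036,0.072,0.1],"yaw":0},{"slide":[-0.054,0.108,0.1],"yaw":0},{"slide":[-0.072,0.144,0.1],"yaw":0},{"slide":[-0.09,0.18,0.1],"yaw":0},{"slide":[-0.108,0.216,0.1],"yaw":0},{"slide":[-0.126,0.252,0.1],"yaw":0},{"slide":[-0.143,0.286,0.1],"yaw":0},{"slide":[-0.143,0.286,0.1],"yaw":0},{"slide":[-0.143,0.286,0.06],"yaw":0},{"slide":[-0.143,0.286,0.03],"yaw":0},{"slide":[-0.143,0.286,0.015],"yaw":0},{"slide":[-0.143,0.286,0.008],"yaw":0},{"slide":[-0.143,0.286,0.004],"yaw":0},{"slide":[-0.143,0.286,0.003],"yaw":0},{"slide":[-0.143,0.286,0.003],"yaw":0}]' && python3 -m inch '[{"slide":[0,0,0],"yaw":0},{"slide":[0,0,0],"yaw":0},{"slide":[0,0,0],"yaw":0},{"slide":[0,0,0],"yaw":0},{"slide":[0,0,0],"yaw":0},{"slide":[0,0,0],"yaw":0},{"slide":[0,0,0.04],"yaw":0},{"slide":[0,0,0.08],"yaw":0},{"slide":[0,0,0.12],"yaw":0},{"slide":[0,0,0.12],"yaw":0}]' 0
```

```text
clock: 16.48
position: [0.5293, 0.2982, 0.0267]
ee_rot: [0.673, 0.739, 0.001, 0.0]
ft_force: [-0.1, 0.1, -0.4]
grip_width: 0.469
grasp_force: 50.5
clock: 17.32
position: [0.5321, 0.2996, 0.1536]
ee_rot: [0.673, 0.739, 0.006, 0.001]
ft_force: [0.4, 1.0, 0.3]
grip_width: 0.999
grasp_force: 0.0
```

```bash
python3 -m inch '[{"slide":[0.04,-0.361,0],"yaw":0},{"slide":[0.04,-0.361,0],"yaw":0},{"slide":[0.04,-0.361,0],"yaw":0},{"slide":[0.04,-0.361,0],"yaw":0},{"slide":[0.04,-0.361,0],"yaw":0},{"slide":[0.04,-0.361,0],"yaw":0},{"slide":[0.04,-0.361,0],"yaw":0},{"slide":[0.04,-0.361,0],"yaw":0},{"slide":[0.04,-0.361,0],"yaw":0},{"slide":[0.04,-0.361,0],"yaw":0},{"slide":[0.04,-0.361,0],"yaw":0},{"slide":[0.04,-0.361,-0.04],"yaw":0},{"slide":[0.04,-0.361,-0.08],"yaw":0},{"slide":[0.04,-0.361,-0.11],"yaw":0},{"slide":[0.04,-0.361,-0.122],"yaw":0},{"slide":[0.04,-0.361,-0.13],"yaw":0},{"slide":[0.04,-0.361,-0.13],"yaw":0}]' && python3 -m inch '[{"slide":[0,0,0],"yaw":0},{"slide":[0,0,0],"yaw":0},{"slide":[0,0,0],"yaw":0},{"slide":[0,0,0],"yaw":0},{"slide":[0,0,0],"yaw":0},{"slide":[0,0,0],"yaw":0},{"slide":[0,0,0],"yaw":0},{"slide":[0,0,0],"yaw":0},{"slide":[0,0,0],"yaw":0},{"slide":[0,0,0],"yaw":0}]' 255 50
```

```text
clock: 18.73
position: [0.5682, -0.0622, 0.0146]
ee_rot: [0.673, 0.74, -0.0, -0.0]
ft_force: [0.4, 0.1, -0.3]
grip_width: 1.001
grasp_force: 0.0
clock: 19.57
position: [0.569, -0.0631, 0.0163]
ee_rot: [0.673, 0.74, 0.001, 0.0]
ft_force: [-2.7, 0.4, 8.3]
grip_width: 0.32
grasp_force: 48.8
```

```bash
python3 -m inch '[{"slide":[0,0,0.03],"yaw":0},{"slide":[0,0,0.07],"yaw":0},{"slide":[0,0,0.1],"yaw":0},{"slide":[-0.004,0.038,0.1],"yaw":0},{"slide":[-0.009,0.077,0.1],"yaw":0},{"slide":[-0.013,0.116,0.1],"yaw":0},{"slide":[-0.018,0.155,0.1],"yaw":0},{"slide":[-0.023,0.194,0.1],"yaw":0},{"slide":[-0.028,0.233,0.1],"yaw":0},{"slide":[-0.0325,0.265,0.1],"yaw":0},{"slide":[-0.0325,0.279,0.1],"yaw":0},{"slide":[-0.0325,0.279,0.1],"yaw":0},{"slide":[-0.0325,0.279,0.06],"yaw":0},{"slide":[-0.0325,0.279,0.03],"yaw":0},{"slide":[-0.0325,0.279,0.015],"yaw":0},{"slide":[-0.0325,0.279,0.008],"yaw":0},{"slide":[-0.0325,0.279,0.004],"yaw":0},{"slide":[-0.0325,0.279,0.003],"yaw":0},{"slide":[-0.0325,0.279,0.003],"yaw":0}]' && python3 -m inch '[{"slide":[0,0,0],"yaw":0},{"slide":[0,0,0],"yaw":0},{"slide":[0,0,0],"yaw":0},{"slide":[0,0,0],"yaw":0},{"slide":[0,0,0],"yaw":0},{"slide":[0,0,0],"yaw":0},{"slide":[0,0,0.04],"yaw":0},{"slide":[0,0,0.08],"yaw":0},{"slide":[0,0,0.12],"yaw":0},{"slide":[0,0,0.12],"yaw":0}]' 0
```

```text
clock: 21.15
position: [0.537, 0.2153, 0.0195]
ee_rot: [0.674, 0.739, 0.001, 0.0]
ft_force: [-0.6, -0.0, -0.1]
grip_width: 0.319
grasp_force: 49.7
clock: 21.98
position: [0.5397, 0.2172, 0.1461]
ee_rot: [0.673, 0.739, 0.005, 0.002]
ft_force: [0.8, 1.0, 0.8]
grip_width: 0.996
grasp_force: 0.0
```

```bash
python3 -m inch '[{"slide":[0.15,-0.372,0],"yaw":-1.14},{"slide":[0.15,-0.372,0],"yaw":-1.14},{"slide":[0.15,-0.372,0],"yaw":-1.14},{"slide":[0.15,-0.372,0],"yaw":-1.14},{"slide":[0.15,-0.372,0],"yaw":-1.14},{"slide":[0.15,-0.372,0],"yaw":-1.14},{"slide":[0.15,-0.372,0],"yaw":-1.14},{"slide":[0.15,-0.372,0],"yaw":-1.14},{"slide":[0.15,-0.372,0],"yaw":-1.14},{"slide":[0.15,-0.372,0],"yaw":-1.14},{"slide":[0.15,-0.372,0],"yaw":-1.14},{"slide":[0.15,-0.372,0],"yaw":-1.14},{"slide":[0.15,-0.372,-0.04],"yaw":-1.14},{"slide":[0.15,-0.372,-0.07],"yaw":-1.14},{"slide":[0.15,-0.372,-0.09],"yaw":-1.14},{"slide":[0.15,-0.372,-0.1],"yaw":-1.14},{"slide":[0.15,-0.372,-0.1],"yaw":-1.14},{"slide":[0.15,-0.372,-0.1],"yaw":-1.14},{"slide":[0.15,-0.372,-0.1],"yaw":-1.14}]' 115
python3 - <<'E'
from h import *
import pickle
d=camera("wrist"); e=camera("side"); pickle.dump((d,e),open("c1.pkl","wb")); print(get_obs()["position"],get_obs()["ee_rot"])
b=cv2.resize(e["frame"][250:350,410:510],(400,400),interpolation=2); a=cv2.resize(d["frame"],(533,400))[:, 66:466]
cv2.imwrite("pics/c1.png",np.clip(np.hstack([a,b*1.6]),0,255).astype(np.uint8)[:,:,::-1])
E
```

```text
clock: 23.57
position: [0.687, -0.1559, 0.0401]
ee_rot: [0.966, 0.26, 0.001, 0.001]
ft_force: [-0.1, -0.1, 0.6]
grip_width: 0.551
grasp_force: 0.0
[ 0.68692636 -0.15614877  0.04001631] [9.65732068e-01 2.59537658e-01 1.22525414e-03 5.24021600e-04]
```

View pics/c1.png

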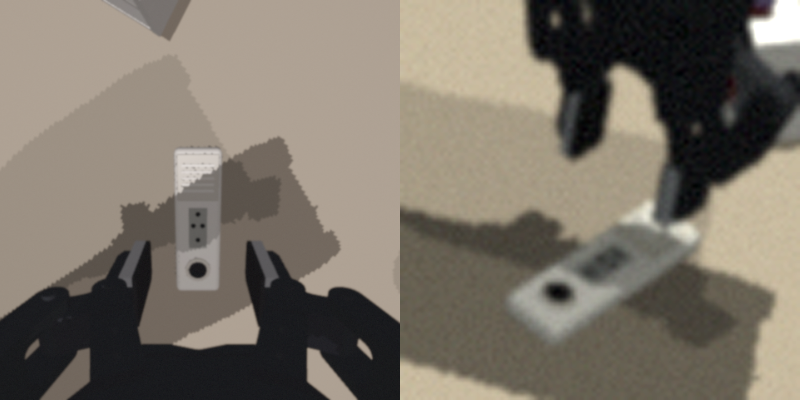

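Run:
```python
from h import *
import pickle
d,e=pickle.load(open("c1.pkl","rb"))
W=lambda x,y:((x+66)*1.2,y*1.2)
S=lambda x,y:(410+(x-400)/4,250+y/4)
for w,s in [((147,242),(570,153)),((250,242),(672,222))]: print(tri(d,W(*w),e,S(*s)))
c=np.array([onz(d,*W(*p),z) for p,z in [((176,149),.013),((220,149),.013),((218,290),.012),((178,290),.012)]]); print(c.round(4),c.mean(0))
v=c[:2].mean(0)-c[2:].mean(0); print(np.linalg.norm(v),np.degrees(np.arctan2(v[1],v[0])))
print(onz(d,*W(198,269),.012))
```

```text
(array([ 0.67529077, -0.12975857,  0.05196458]), np.float64(0.00454648593868341))
(array([ 0.70446398, -0.17735744,  0.05336526]), np.float64(0.0007401646776544318))
[[ 0.7218 -0.121   0.013 ]
 [ 0.7352 -0.1441  0.013 ]
 [ 0.6503 -0.194   0.012 ]
 [ 0.6363 -0.1697  0.012 ]] [ 0.68589701 -0.15720936  0.0125    ]
0.09843113760745155 30.075166014128826
[ 0.65757361 -0.17360902  0.012     ]
```

The tips are at about 53 mm with TCP at 40 mm (offset +13 mm). The cassette is centred between the pads, with its axis at 30.1°. I'll descend in two steps and watch the force.

```bash
python3 -m inch '[{"slide":[0,-0.001,-0.02],"yaw":0},{"slide":[0,-0.001,-0.035],"yaw":0},{"slide":[0,-0.001,-0.041],"yaw":0},{"slide":[0,-0.001,-0.041],"yaw":0},{"slide":[0,-0.001,-0.041],"yaw":0},{"slide":[0,-0.001,-0.041],"yaw":0}]' && python3 -m inch '[{"slide":[0,0,-0.002],"yaw":0},{"slide":[0,0,-0.004],"yaw":0},{"slide":[0,0,-0.004],"yaw":0},{"slide":[0,0,-0.004],"yaw":0}]'
```

```text
clock: 24.17
position: [0.6864, -0.1573, -0.002]
ee_rot: [0.966, 0.259, 0.0, 0.0]
ft_force: [0.1, 0.0, 0.3]
grip_width: 0.549
grasp_force: 0.0
clock: 24.5
position: [0.6859, -0.157, -0.0068]
ee_rot: [0.966, 0.259, 0.0, 0.0]
ft_force: [-0.7, 0.4, 0.2]
grip_width: 0.549
grasp_force: 0.0
```

```bash
python3 -m inch '[{"slide":[0,0,0],"yaw":0},{"slide":[0,0,0],"yaw":0},{"slide":[0,0,0],"yaw":0},{"slide":[0,0,0],"yaw":0},{"slide":[0,0,0],"yaw":0},{"slide":[0,0,0],"yaw":0}]' 255 50 && python3 -m inch '[{"slide":[0,0,0.02],"yaw":0},{"slide":[0,0,0.05],"yaw":0},{"slide":[0,0,0.09],"yaw":0},{"slide":[0,0,0.12],"yaw":0},{"slide":[0,0,0.12],"yaw":0},{"slide":[0,0,0.12],"yaw":0}]'
python3 - <<'E'
from h import *
import pickle
d=camera("wrist"); e=camera("side"); t=camera("top"); pickle.dump((d,e,t),open("g1.pkl","wb"))
a=cv2.resize(d["frame"],(400,300)); b=cv2.resize(e["frame"][100:460,240:520],(311,400)); c=cv2.resize(t["frame"][180:280,210:310],(300,300))
v=np.zeros((600,800,3),np.uint8); v[:300,:400]=a; v[:400,480:791]=np.clip(b*1.5,0,255); v[300:600,:300]=c
cv2.imwrite("pics/g1.png",v[:,:,::-1])
E
```

```text
clock: 25.0
position: [0.6859, -0.1571, -0.0069]
ee_rot: [0.966, 0.259, 0.0, 0.0]
ft_force: [-1.3, 0.0, 0.3]
grip_width: -0.001
grasp_force: 0.1
clock: 25.5
position: [0.687, -0.1574, 0.1153]
ee_rot: [0.966, 0.259, 0.002, 0.001]
ft_force: [-0.3, -0.4, -1.2]
grip_width: -0.001
grasp_force: 0.0
```

View pics/g1.png

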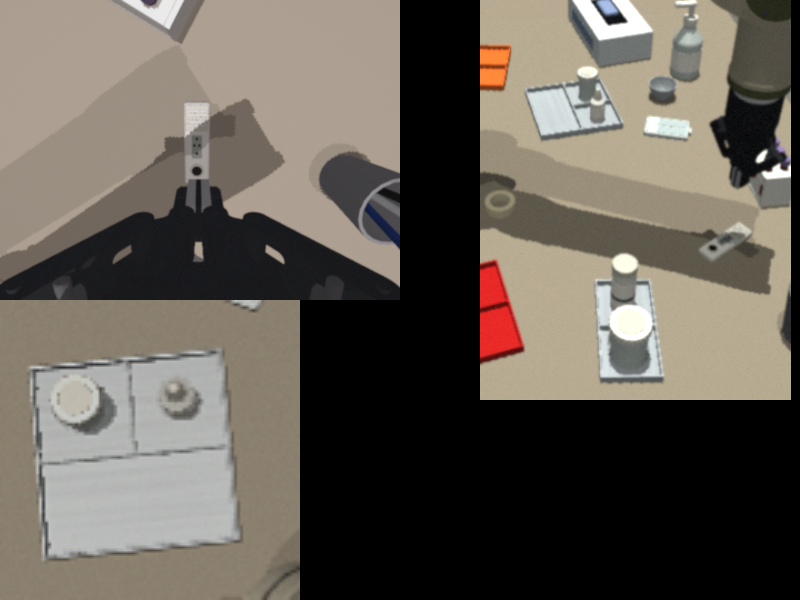

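Four items stand in their compartments. The fingers closed above the cassette, which lies undisturbed at wrist (197,140). I'll go down again with the fingers part open, stepping lower until the force shows counter contact or they are low enough.

```bash
python3 -m inch '[{"slide":[0,0,0],"yaw":0},{"slide":[0,0,0],"yaw":0},{"slide":[0,0,0],"yaw":0},{"slide":[0,0,0],"yaw":0},{"slide":[0,0,0],"yaw":0},{"slide":[0,0,-0.04],"yaw":0},{"slide":[0,0,-0.08],"yaw":0},{"slide":[0,0,-0.11],"yaw":0},{"slide":[0,0,-0.122],"yaw":0},{"slide":[0,0,-0.126],"yaw":0},{"slide":[0,0,-0.126],"yaw":0},{"slide":[0,0,-0.126],"yaw":0}]' 115 && python3 -m inch '[{"slide":[0,0,-0.0015],"yaw":0},{"slide":[0,0,-0.003],"yaw":0},{"slide":[0,0,-0.003],"yaw":0}]'
python3 - <<'E'
from h import *
import pickle
d=camera("wrist"); e=camera("side"); pickle.dump((d,e),open("c2.pkl","wb"))
b=cv2.resize(e["frame"][260:340,420:500],(400,400),interpolation=2); a=cv2.resize(d["frame"][180:400,220:440],(400,400))
cv2.imwrite("pics/c2.png",np.clip(np.hstack([a,b*1.8]),0,255).astype(np.uint8)[:,:,::-1])
E
```

```text
clock: 26.65
position: [0.6872, -0.1576, -0.0107]
ee_rot: [0.966, 0.259, 0.001, 0.001]
ft_force: [-0.8, -0.1, 1.1]
grip_width: 0.548
grasp_force: 0.0
clock: 26.9
position: [0.6865, -0.1571, -0.0149]
ee_rot: [0.966, 0.259, 0.001, 0.0]
ft_force: [-0.2, -0.5, 0.4]
grip_width: 0.55
grasp_force: 0.0
```

View pics/c2.png

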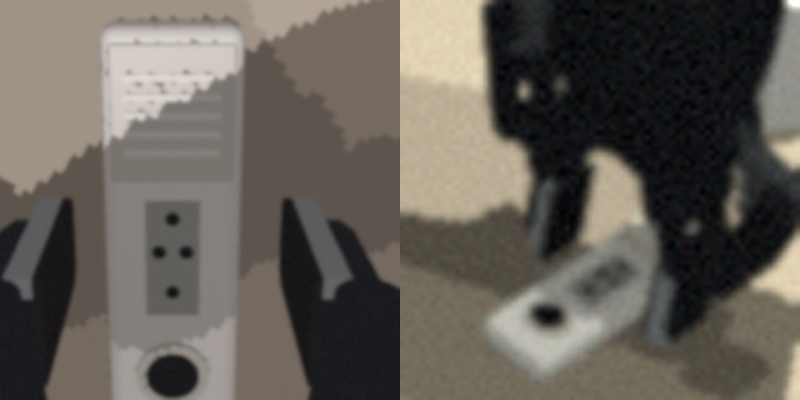

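Run:
```python
from h import *
import pickle
d,e=pickle.load(open("c2.pkl","rb"))
print(tri(d,(379.5,290),e,(470.5,328)),tri(d,(259.6,290),e,(447.5,310)))
for z in(0,.01,.02): print(onz(d,379.5,290,z),onz(e,471,328,z))
```

```text
(array([ 0.7015102 , -0.17847381, -0.00422732]), np.float64(0.005046133186405618)) (array([ 0.67404932, -0.13147342, -0.00403502]), np.float64(0.0076922400880846745))
[ 0.70498202 -0.17808925  0.        ] [ 0.69842102 -0.18076066  0.        ]
[ 0.70799521 -0.17422456  0.01      ] [ 0.69394033 -0.18924757  0.01      ]
[ 0.7110084  -0.17035988  0.02      ] [ 0.68945964 -0.19773449  0.02      ]
```

```bash
python3 -m inch '[{"slide":[0,0,-0.0015],"yaw":0},{"slide":[0,0,-0.003],"yaw":0},{"slide":[0,0,-0.003],"yaw":0}]'; python3 -m inch '[{"slide":[0,0,-0.001],"yaw":0},{"slide":[0,0,-0.002],"yaw":0},{"slide":[0,0,-0.002],"yaw":0}]'
```

```text
clock: 27.25
position: [0.6857, -0.1569, -0.0192]
ee_rot: [0.966, 0.259, -0.0, -0.0]
ft_force: [1.1, -0.7, 0.1]
grip_width: 0.547
grasp_force: 0.0
clock: 27.5
position: [0.6858, -0.157, -0.0212]
ee_rot: [0.966, 0.259, -0.0, -0.0]
ft_force: [0.2, 0.4, -0.4]
grip_width: 0.548
grasp_force: 0.0
```

```bash
python3 -m inch '[{"slide":[0,0,-0.001],"yaw":0},{"slide":[0,0,-0.001],"yaw":0},{"slide":[0,0,-0.001],"yaw":0},{"slide":[0,0,-0.001],"yaw":0},{"slide":[0,0,-0.001],"yaw":0},{"slide":[0,0,-0.001],"yaw":0}]' 255 50
```

```text
clock: 28.0
position: [0.6877, -0.1577, -0.0192]
ee_rot: [0.966, 0.259, 0.002, 0.001]
ft_force: [-2.1, 1.3, 14.6]
grip_width: 0.336
grasp_force: 55.6
```

```bash
python3 -m inch '[{"slide":[0,0,0.03],"yaw":0},{"slide":[0,0,0.07],"yaw":0},{"slide":[0,0,0.11],"yaw":0},{"slide":[-0.02,0.034,0.12],"yaw":0.1},{"slide":[-0.04,0.068,0.12],"yaw":0.2},{"slide":[-0.06,0.102,0.12],"yaw":0.3},{"slide":[-0.08,0.136,0.12],"yaw":0.4},{"slide":[-0.1,0.17,0.12],"yaw":0.5},{"slide":[-0.12,0.204,0.12],"yaw":0.6},{"slide":[-0.14,0.238,0.12],"yaw":0.7},{"slide":[-0.16,0.272,0.12],"yaw":0.8},{"slide":[-0.18,0.306,0.12],"yaw":0.9},{"slide":[-0.2,0.34,0.12],"yaw":1.0},{"slide":[-0.22,0.374,0.12],"yaw":1.1},{"slide":[-0.2366,0.4063,0.12],"yaw":1.14},{"slide":[-0.2366,0.4063,0.12],"yaw":1.14},{"slide":[-0.2366,0.4063,0.08],"yaw":1.14},{"slide":[-0.2366,0.4063,0.05],"yaw":1.14},{"slide":[-0.2366,0.4063,0.04],"yaw":1.14},{"slide":[-0.2366,0.4063,0.04],"yaw":1.14}]'
python3 - <<'E'
from h import *
import pickle
d=camera("wrist"); e=camera("side"); pickle.dump((d,e),open("c3.pkl","wb"))
a=cv2.resize(d["frame"],(440,330)); b=cv2.resize(e["frame"][150:240,270:390],(360,270))
v=np.zeros((330,800,3),np.uint8); v[:,:440]=a; v[:270,440:]=np.clip(b*1.6,0,255)
cv2.imwrite("pics/c3.png",v[:,:,::-1]); print(get_obs()["position"],get_obs()["ee_rot"])
E
```

```text
clock: 29.67
position: [0.4479, 0.2478, 0.0161]
ee_rot: [0.673, 0.739, -0.002, -0.0]
ft_force: [-0.6, 0.0, -0.8]
grip_width: 0.338
grasp_force: 50.0
[0.45005204 0.24909062 0.01910975] [6.73461248e-01 7.39222459e-01 2.34863454e-04 2.18635057e-04]
```

View pics/c3.png

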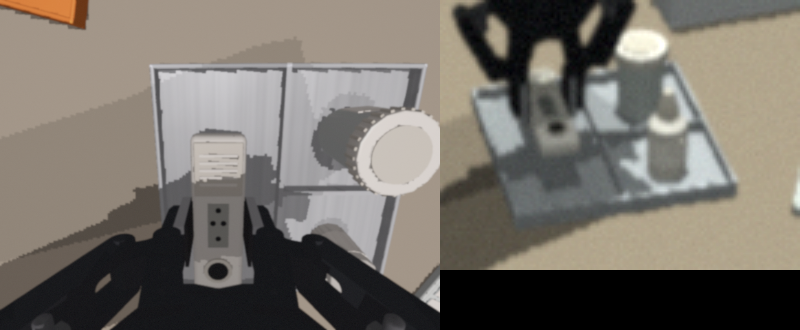

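The cassette is held level, face up, aligned lengthways and centred over the long compartment. I'll lower it and release with a small opening.

```bash
python3 -m inch '[{"slide":[0,0,-0.012],"yaw":0},{"slide":[0,0,-0.024],"yaw":0},{"slide":[0,0,-0.032],"yaw":0},{"slide":[0,0,-0.035],"yaw":0},{"slide":[0,0,-0.036],"yaw":0},{"slide":[0,0,-0.036],"yaw":0}]' && python3 -m inch '[{"slide":[0,0,0],"yaw":0},{"slide":[0,0,0],"yaw":0},{"slide":[0,0,0],"yaw":0},{"slide":[0,0,0],"yaw":0}]' 145
```

```text
clock: 30.27
position: [0.449, 0.2492, -0.0164]
ee_rot: [0.673, 0.739, -0.0, -0.001]
ft_force: [-13.4, -6.5, 31.9]
grip_width: 0.336
grasp_force: 61.5
clock: 30.6
position: [0.4497, 0.2495, -0.0172]
ee_rot: [0.673, 0.74, 0.0, -0.0]
ft_force: [-2.0, -3.0, 11.9]
grip_width: 0.427
grasp_force: 5.7
```

```bash
python3 -m inch '[{"slide":[0,0,0.005],"yaw":0},{"slide":[0,0,0.015],"yaw":0},{"slide":[0,0,0.04],"yaw":0},{"slide":[0,0,0.08],"yaw":0},{"slide":[-0.02,0,0.12],"yaw":0},{"slide":[-0.05,0.02,0.16],"yaw":0},{"slide":[-0.05,0.06,0.19],"yaw":0},{"slide":[-0.05,0.1,0.19],"yaw":0},{"slide":[-0.05,0.14,0.19],"yaw":0},{"slide":[-0.05,0.18,0.19],"yaw":0},{"slide":[-0.05,0.22,0.19],"yaw":0},{"slide":[-0.05,0.26,0.19],"yaw":0},{"slide":[-0.05,0.26,0.19],"yaw":0},{"slide":[-0.05,0.26,0.19],"yaw":0}]'
python3 - <<'E'
from h import *
import pickle
t=camera("top"); e=camera("side"); pickle.dump((t,e),open("f.pkl","wb"))
v=np.zeros((600,800,3),np.uint8); v[:300,:]=cv2.resize(t["frame"][140:275,210:510],(800,360),interpolation=2)[:300]
v[300:,:400]=np.clip(cv2.resize(e["frame"][155:245,270:390],(400,300),interpolation=2)*1.6,0,255); v[300:,400:700]=np.clip(cv2.resize(e["frame"][320:450,310:440],(300,300),interpolation=2)*1.6,0,255)
cv2.imwrite("pics/f.png",v[:,:,::-1])
E
```

```text
clock: 31.77
position: [0.3975, 0.5124, 0.1714]
ee_rot: [0.671, 0.741, -0.0, 0.0]
ft_force: [-0.3, 0.1, 0.7]
grip_width: 0.432
grasp_force: 0.0
```

View pics/f.png

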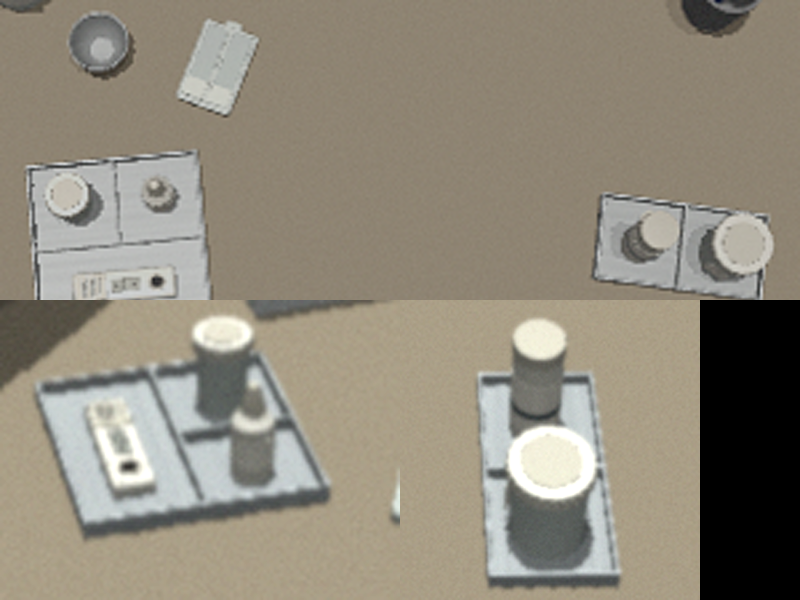

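All five items sit in their compartments: pots, canister and bottle upright, and the cassette flat, face up and lengthways. The mailer hasn't moved and the arm is clear, so I'm handing in.

```bash
python3 -c "from workcell import *; print(hand_in())"
```

```text
the job is handed in; nothing more can be done
None
```

Both kits are made up and the job is handed in at about 32 s on the robot clock; in the last pictures all five items sit correctly in their compartments and the slide mailer has not moved, though hand-in returned no verdict.

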